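# Move a respirator's spent battery from the blower to the charger

### The job

The respirator blower's battery pack is spent: pinch in the sprung tab on the pack's side and, keeping it pressed, lift the pack straight up out of the blower. Then lower it into the empty charger the same way round, tab over the charger's catch, and press it down until it is fully home and the tab has snapped out under the catch. Go by feel: do not tug at the pack while it is latched, squeeze the thin tab hard or ram the pack into a bay, and leave the other things on the bench where they are.

Things in the scene. Friction and masses are not known exactly. Their poses are not given: they have to be found in the camera images.
- pack: Dark plastic battery pack: upright block 44 mm (its x) by 66 mm (y) by 100 mm high, 0.25 to 0.37 kg. Origin: centre of its underside, z up. Latched, its lower 56 mm are in the bay, 44 mm stand out. The +x face (22 mm from the axis) carries the sprung tab, the -x face has flat finger ribs. Pinch it along its x: one finger on the tab's pad, one on the -x face
- tab: The pack's latch tab: thin dark plastic, in a 28 mm wide channel in the +x face; frame as the pack's, moving with it. Ribbed thumb pad 25 mm wide, 62 to 94 mm above the pack's underside, 5 mm proud of the face. Lower down a barb, 5 mm proud, ramped below, slightly hooked on top (tip 48.5 mm up), holds under the bay's catch. A finger pressing the tab with over 25 N breaks it
- tab_slide (a joint): How far the tab is pressed in along the pack's -x, in m: 0 sprung out, 0.006 at its inner stop. The spring takes 4 N to start and 9.4 N at the stop; freeing the loaded hook takes up to about 5 N more. Pressed 5 mm, pad and barb are flush with the pack's face and the pack is free
- tab_pad (a point): Centre of the thumb pad's outer face: 27 mm along the pack's x, 80 mm above its underside, when out
- blower: Grey respirator blower lying fixed on the bench, 120 mm (x) by 270 mm (y), 69.5 mm high; round white filter cap (top 82 mm high) 122 mm along its +y, hose spigot beyond. Origin: at bench level under the centre of its battery bay, z up; the pack in it has the same axes, underside about 15 mm above the bench. Over 25 N between pack and blower damages it
- blower_bay (a point): Centre of the mouth of the blower's bay, 69.5 mm above the bench: a well 46.4 mm (x) by 69.4 mm (y) with a 4 mm lead-in chamfer. The catch is on the +x wall, marked by a black bar on the rim. A sprung contact block in its floor pushes the pack up with 6 N; unlatched, the pack pops up 3.5 mm
- charger: White charger fixed on the bench, empty, 138 mm (x) by 124 mm (y), 69.5 mm high, small sloped front at -x. Origin: at bench level under the centre of its bay, z up. The pack goes in with its axes parallel to the charger's. Over 40 N between pack and charger damages it
- charger_bay (a point): Centre of the mouth of the charger's bay, 69.5 mm above the bench; well and catch (+x, black bar) as in the blower. Stiff sprung contacts hold a loose pack with the underside 16 to 18.5 mm above the bench; pressed on top with 10 to 16 N it goes down to 14 mm, the hook snaps under the catch, and let go it rests at about 15 mm. A hard floor at 12.8 mm stops it just below
- tip_box: Bystander: closed box of pipette tips, 87 x 125 x 72 mm, loose; origin at the centre of its underside
- bottle: Bystander: amber bottle, 68 mm diameter, 150 mm high, loose; origin at the centre of its underside
- tube_rack: Bystander: white rack of small tubes, 60 x 150 x 49 mm, loose; origin at the centre of its underside

How it is judged:
By the outcome, as a careful person would: the job done as asked, in the order asked, and still so for the second after the job is handed in, with the robot touching nothing.
It also fails if it takes over 54 s, if anything falls off the work surface, if the arm or the gripper's body presses on something with over 40 N, if the wrist force passes 120 N, or if a joint passes its speed limit or range.

### The arm

A 6-joint arm with a two-finger parallel gripper is mounted at the origin on the work surface. World frame = base frame: x ahead of the robot, y to its left, z up, the work surface at z = 0. Lengths are in m, angles in rad, forces in N, time in s.
With the tool pointing down it reaches from about 0.325 to 0.85 m from the base axis. Payload 15.5 kg.
Tool frame: the origin (TCP) lies midway between the tips of the shut fingers; the grasp point (between the pads) lies 19 mm behind it; z points along the fingers, y is the direction in which the jaws open and shut (so a half turn about z gives the same grasp; the last joint's range is limited). The gripper opens to 91 mm and grips with 3 to 60 N. Pads are 32 mm wide; open, the fingers measure 118 mm over their backs; the gripper's body (76 mm by 178 mm) begins 60 mm behind the grasp point.
Start: joints at [1.105, 0.494, 1.345, -0, 1.302, -0.096], TCP at [0.226, 0.583, 0.214] pointing down, gripper open.
Joint ranges: [-2.91, 2.91], [-0.82, 2.16], [0.22, 2.67], [-1.22, 4.37], [0.12, 2.79], [-3.08, 3.08]. Speed limits (rad/s): [1.89, 1.89, 2.57, 3.01, 3.01, 3.01].

### API

Orientations are given as a unit quaternion [w, x, y, z].
In Python, from station import sense, cams, workorder gives the robot as it stands. The module is installed in compiled form; this text tells all that it offers.
- The arm moves only by the tool jog_arm, never from a script. Its argument "commands" is a list of rows, each a list of 3 entries, a list of its own where there are three numbers: the shift along the tool's x, y, z in mm, then the turn about the tool's z in rad, then the opening, from 0 (shut) to 1 (fully open). A call has 1 to 10 rows; each row shifts and turns the commanded pose from where the row before left it, along the tool's axes as they then stand; what a row does not reach is not made up. A row lasts 1/12 s, in which the tool goes at most 41.7 mm and 7.16 degrees, less where a joint would pass 70% of its speed; a pose out of reach is approached as far as the arm can. A call with a gripper value outside its range is refused whole. The fingers move at their own pace and stop on an object; "newtons" is the grip in N (left out, the last holds). Time passes only in rows, so rows that do not move let the fingers close. It gives the time, the measured TCP pose, the force and the opening at its end, in the units of the state.
- sense(): the state, without advancing time (a new reading comes with each control period).
- cams.camera(name): name is "scene" or "top" or "wrist"; returns a dict with "pixels" (420x560x3 uint8, red, green, blue), "z_map" (420x560 float32, m along the optical axis (not along the pixel's ray), 0 where there is no reading), "fx", "fy", "cx", "cy" (pixels), "R" (3x3) and "t" (3): a world point X has camera coordinates R X + t. Camera axes: x right, y down, z forward; pixel columns grow to the right and rows downward; lengths in m; the calibration is good to about 2 mm. A picture is of the moment at which its call begins.
- workorder.finish_job(): hands the job in, once; it reports no verdict.
The state is a dict: "clock": time; "joints": joint angles; "dq": joint speeds; "joint_torque": joint torques, N m; "ee_pos": TCP position; "orientation": TCP orientation; "contact_force": force on the tool from outside, world axes, zero at the start; "wrist_torque": the same for the moment, N m; "width": finger opening in m.
Only numpy, scipy, OpenCV 4.12 (cv2) and the standard library are available. Lean on these libraries where they do the work, as an engineer would, in place of code of your own. Each camera call takes 0.05 s, during which the arm holds its last target.

## Working session

There is one attempt and no reset: what is moved stays moved. The work goes in short steps, Python scripts to look and compute and a tool call to move; the robot and the scene stay as the last step left them, time stands still between calls to the robot, and variables do not carry over. Pictures are saved under pics/ and viewed, and the job is handed in when it is done.

Besides the shell and the picture viewer there is one more tool, called as a command line: name --argument value ..., lists and objects as JSON in quotes. jog_arm: Moves the arm, as the interface text tells. Its arguments: {"type":"object","properties":{"commands":{"type":"array","items":{"type":"array"}},"newtons":{"type":"number"}},"required":["commands"]}

```bash
mkdir -p pics
cat > h.py <<'E'
import numpy as np, cv2
from station import sense, cams, workorder
def grab(n,fn=None):
    c=cams.camera(n)
    np.savez('last_%s.npz'%n,**c)
    if fn: cv2.imwrite('pics/'+fn,c['pixels'][:,:,::-1])
    return c
def load(n): return dict(np.load('last_%s.npz'%n))
def pts(c):
    z=c['z_map']; v,u=np.mgrid[0:z.shape[0],0:z.shape[1]]
    P=np.stack([(u-c['cx'])/c['fx']*z,(v-c['cy'])/c['fy']*z,z],-1)
    return (P-c['t'])@c['R']   # R^T (P-t)
def ray(c,u,v,h):
    d=np.array([(u-c['cx'])/c['fx'],(v-c['cy'])/c['fy'],1.])@c['R']
    o=-c['t']@c['R']
    return o+d*(h-o[2])/d[2]
E
python3 - <<'E'
from h import *
s=sense()
for k,v in s.items(): print(k,v)
for n in ('scene','top','wrist'): 
    c=grab(n,n+'0.png'); print(n,c['fx'],c['R'],c['t'])
E
```

```text
clock 0.0
joints [ 1.10449246e+00  4.94163895e-01  1.34614189e+00 -1.68297071e-05
  1.30248067e+00 -9.55156206e-02]
dq [-0.00058018  0.00030276 -0.00164913  0.00076061 -0.00068817 -0.00055392]
joint_torque [-3.83238381e-03 -8.78792667e+01 -3.81876326e+01  7.02800718e-02
  5.29491424e-02 -7.59829072e-05]
ee_pos [0.22630873 0.5821808  0.21334661]
orientation [-1.57684633e-04  1.84331687e-01  9.82863914e-01 -5.75754722e-04]
contact_force [-0.37242779 -0.35542516  0.37621824]
wrist_torque [ 0.04215122 -0.03660924 -0.00547718]
width 0.09153917187673939
scene 517.2288708620712 [[-0.46789227  0.88375903 -0.00684107]
 [ 0.62892203  0.32751461 -0.7051179 ]
 [-0.62091376 -0.33422172 -0.70905708]] [ 0.27858028 -0.32946796  1.46444838]
top 452.1360981053319 [[-0.02658888 -0.99955093 -0.01381911]
 [-0.99026876  0.02822602 -0.13627571]
 [ 0.13660457  0.01006121 -0.99057456]] [0.02057284 0.63488667 0.88129285]
wrist 343.9046536919402 [[ 3.62208677e-01  9.32096575e-01 -9.21166602e-04]
 [ 9.01114120e-01 -3.49916000e-01  2.56031514e-01]
 [ 2.38323766e-01 -9.35669123e-02 -9.66667996e-01]] [-0.62481712 -0.02842399  0.39048347]
```

View pics/scene0.png

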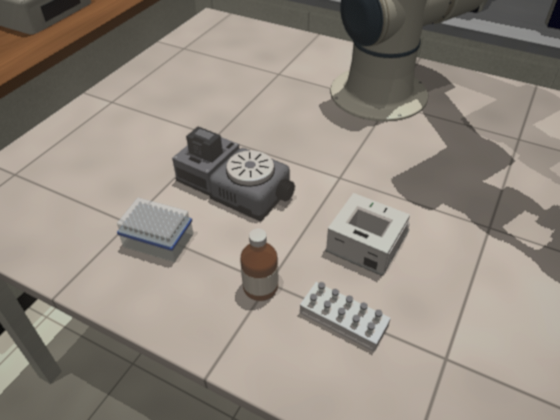

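View pics/top0.png

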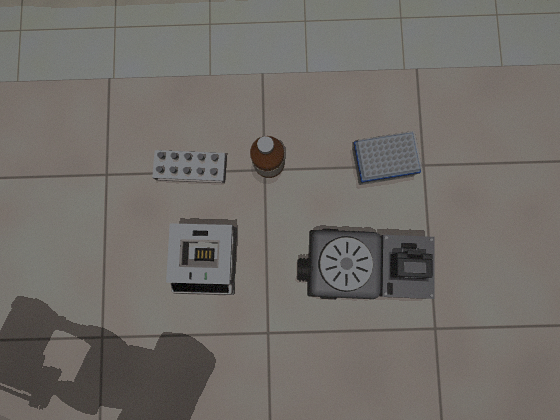

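View pics/wrist0.png

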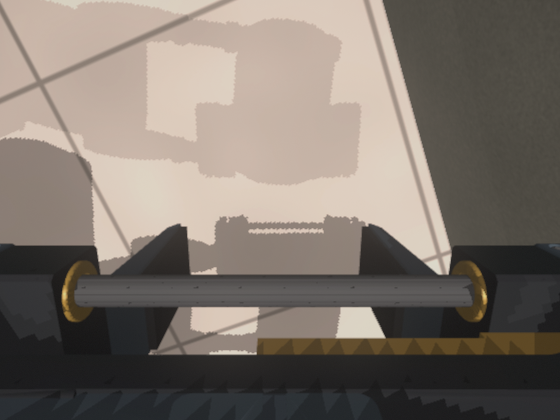

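The top view shows the pack at about (410,265), with the blower's catch bar at (408,245). The charger is at (203,255), with its catch bar at (200,233). Both units have +x pointing up in the image. Next I'll measure with depth and close crops.

Run:
```python
from h import *
c=load('top'); im=c['pixels'][:,:,::-1]
a=cv2.resize(im[215:310,290:445],None,fx=5,fy=5,interpolation=cv2.INTER_CUBIC)
a=np.clip(a.astype(float)*1.8,0,255).astype(np.uint8)
cv2.imwrite('pics/blow.png',a)
b=cv2.resize(im[210:300,160:245],None,fx=6,fy=6,interpolation=cv2.INTER_CUBIC);cv2.imwrite('pics/chg.png',b)
P=pts(c)
np.set_printoptions(precision=3,suppress=True,linewidth=200)
def rect(m,name):
    v,u=np.nonzero(m); q=P[v,u]
    r=cv2.minAreaRect((q[:,:2]*1000).astype(np.float32)); print(name,len(q),r,'z',np.median(q[:,2]))
v,u=np.mgrid[0:420,0:560]
Z=P[...,2]
box=lambda u0,u1,v0,v1:(u>=u0)&(u<u1)&(v>=v0)&(v<v1)
rect(box(380,440,225,305)&(Z>.095)&(Z<.13),'pack top')
rect(box(380,440,225,305)&(Z>.06)&(Z<.074),'blower top tail')
rect(box(295,440,225,305)&(Z>.06)&(Z<.09),'blower all')
rect(box(310,380,225,305)&(Z>.078)&(Z<.09),'cap')
rect(box(160,245,210,300)&(Z>.064)&(Z<.075),'charger top')
print(Z[225:300:4,385:435:4])
print(Z[220:296:4,165:238:4])
```

```text
pack top 897 ((515.0836791992188, -234.63352966308594), (67.45028686523438, 48.79114532470703), 87.32329559326172) z 0.11420206911547512
blower top tail 2207 ((511.6224670410156, -232.85287475585938), (103.69403839111328, 120.71419525146484), 87.15039825439453) z 0.0693043173388043
blower all 6526 ((517.1685791015625, -153.98965454101562), (262.4751281738281, 127.30949401855469), 86.30302429199219) z 0.0696948508823432
cap 2221 ((520.0587158203125, -112.63568115234375), (100.3208236694336, 101.55562591552734), 88.23871612548828) z 0.08196076070284901
charger top 2903 ((547.96728515625, 174.04913330078125), (125.06161499023438, 116.09746551513672), 86.85467529296875) z 0.06943811265169825
[[ 0.    -0.002 -0.001 -0.001  0.005  0.     0.    -0.     0.    -0.003 -0.002 -0.    -0.001]
 [-0.004 -0.    -0.003 -0.002 -0.001 -0.     0.002 -0.002  0.002 -0.003 -0.001  0.    -0.003]
 [-0.001 -0.001 -0.002  0.002 -0.001 -0.003 -0.     0.001 -0.001 -0.001 -0.     0.001  0.001]
 [ 0.071  0.067  0.072  0.07   0.069  0.069  0.07   0.068  0.069  0.07   0.07   0.07   0.067]
 [ 0.069  0.068  0.073  0.0
[... 3268 characters left out ...]
.07   0.03   0.001]
 [-0.001  0.071  0.071  0.071  0.069  0.072  0.073  0.069  0.07   0.069  0.069  0.067  0.071  0.07   0.069  0.069  0.069  0.022  0.   ]
 [ 0.001  0.072  0.072  0.071  0.069  0.071  0.07   0.069  0.072  0.068  0.069  0.071  0.07   0.07   0.072  0.069  0.071  0.01   0.001]
 [-0.001  0.003  0.06   0.058  0.061  0.058  0.059  0.06   0.057  0.059  0.055  0.058  0.06   0.062  0.028  0.031  0.029  0.007  0.002]
 [ 0.002 -0.001  0.045  0.046  0.047  0.047  0.048  0.046  0.048  0.051  0.048  0.047  0.046  0.052  0.052  0.049  0.03   0.008  0.001]
 [ 0.003  0.002  0.028  0.028  0.029  0.029  0.028  0.03   0.029  0.03   0.034  0.036  0.035  0.028  0.035  0.035  0.03   0.009 -0.006]]
```

View pics/blow.png

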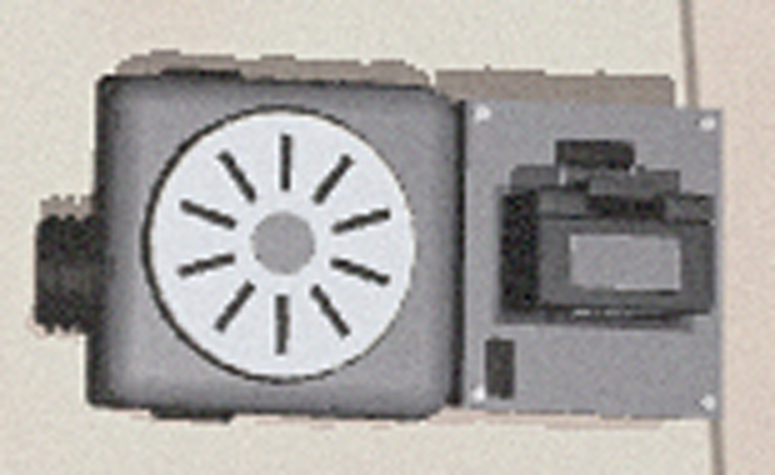

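View pics/chg.png

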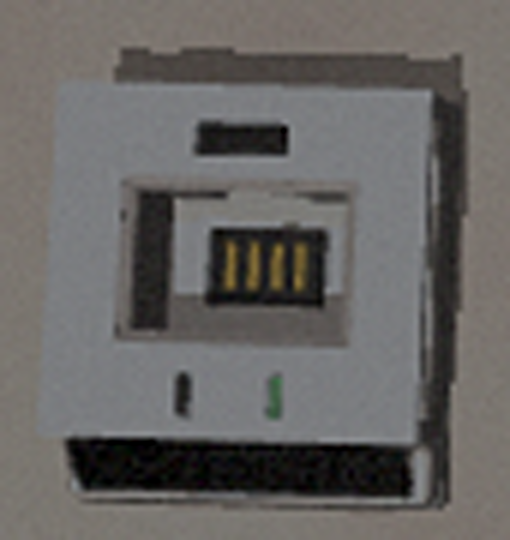

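Run:
```python
from h import *
from scipy.spatial.transform import Rotation as Ro
c=load('wrist'); s=sense()
q=s['orientation']; R=Ro.from_quat([q[1],q[2],q[3],q[0]]).as_matrix()
C=-c['R'].T@c['t']; print('cam in tool',R.T@(C-s['ee_pos']), 'axis',R.T@c['R'][2])
# edges of tops in the top view
c=load('top'); P=pts(c); Z=P[...,2]
v,u=np.mgrid[0:420,0:560]
def line(pix,h):
    q=np.array([ray(c,a,b,h)[:2] for a,b in pix])*1000
    return q
# charger top: rows edges per column by colour/depth; fit robust lines
def edges(m,h,name):
    m=m.astype(np.uint8); m=cv2.morphologyEx(m,cv2.MORPH_CLOSE,np.ones((3,3)))
    ks=np.nonzero(m.any(0))[0]; n=len(ks); cols=ks[n//6:-n//6]
    rs=np.nonzero(m.any(1))[0]; n=len(rs); rows=rs[n//6:-n//6]
    out={}
    for nm,px in (('+x',[(k,np.nonzero(m[:,k])[0].min()-.5) for k in cols]),('-x',[(k,np.nonzero(m[:,k])[0].max()+.5) for k in cols]),
                  ('+y',[(np.nonzero(m[k])[0].min()-.5,k) for k in rows]),('-y',[(np.nonzero(m[k])[0].max()+.5,k) for k in rows])):
        q=line(px,h); a=cv2.fitLine(q.astype(np.float32),cv2.DIST_HUBER,0,.01,.01).ravel()
        ang=np.degrees(np.arctan2(a[1],a[0])); out[nm]=a
        print(name,nm,'ang',round(((ang+45)%90)-45,2),'mid',a[2:])
edges((u>=160)&(u<245)&(v>=210)&(v<300)&(Z>.0645)&(Z<.075),.0695,'chg')
edges((u>=385)&(u<440)&(v>=225)&(v<305)&(Z>.062)&(Z<.125),.0695,'blow')
edges((u>=385)&(u<440)&(v>=225)&(v<305)&(Z>.1)&(Z<.125),.115,'pack')
```

```text
cam in tool [ 0.07258859  0.00028015 -0.17070876] axis [-2.56113717e-01  6.50408244e-05  9.66646657e-01]
chg +x ang -1.61 mid [606.6134  184.20963]
chg -x ang -3.4 mid [489.75125 173.16966]
chg +y ang -3.09 mid [550.75195 235.8521 ]
chg -y ang -3.35 mid [546.7712  111.07911]
blow +x ang -3.85 mid [ 571.8542  -238.61644]
blow -x ang -4.61 mid [ 452.20764 -227.32675]
blow +y ang -3.24 mid [ 520.0302  -189.01978]
blow -y ang -2.12 mid [ 515.4735 -284.5431]
pack +x ang 0.26 mid [ 538.79144 -231.69029]
pack -x ang -1.51 mid [ 490.33752 -231.84784]
pack +y ang -3.41 mid [ 517.02795 -197.9974 ]
pack -y ang -6.38 mid [ 512.99805 -266.11853]
```

jog_arm --commands '[[[0, 0, 0], 0.12, 1], [[0, 0, 0], 0.12, 1], [[0, 0, 0], 0.12, 1], [[0, 0, 0], 0.12, 1], [[0, 0, 0], 0.12, 1], [[0, 0, 0], 0.12, 1], [[0, 0, 0], 0.12, 1], [[0, 0, 0], 0.12, 1], [[0, 0, 0], 0.12, 1], [[0, 0, 0], 0.12, 1]]'

```text
clock: 0.98
ee_pos: [0.2264, 0.5824, 0.2137]
orientation: [0.0, 0.709, 0.705, -0.0]
contact_force: [0.2, 0.1, 0.4]
width: 0.0913
```

jog_arm --commands '[[[-38, 13.5, 0], 0.03, 1], [[-38, 13.5, 0], 0.02, 1], [[-38, 13.5, 0], 0, 1], [[-38, 13.5, 0], 0, 1], [[-38, 13.5, 0], 0, 1], [[-38, 13.5, 0], 0, 1], [[-38, 13.5, 0], 0, 1], [[-38, 13.5, 0], 0, 1], [[-38, 13.5, 0], 0, 1], [[-38, 13.5, 0], 0, 1]]'

```text
clock: 1.82
ee_pos: [0.345, 0.1953, 0.214]
orientation: [0.0, 0.724, 0.689, 0.0]
contact_force: [1.8, 0.9, -0.9]
width: 0.0911
```

jog_arm --commands '[[[-38, 13.5, 0], 0, 1], [[-38, 13.5, 0], 0, 1], [[-38, 13.5, 0], 0, 1], [[-38, 13.5, 0], 0, 1], [[-38, 13.5, 0], 0, 1], [[-38, 13.5, 0], 0, 1], [[-38, 13.5, 0], 0, 1], [[-38, 13.5, 0], 0, 1], [[-38, 13.5, 0], 0, 1], [[-38, 13.5, 0], 0, 1]]'

```text
clock: 2.65
ee_pos: [0.4608, -0.1914, 0.2139]
orientation: [-0.0, 0.725, 0.689, 0.0]
contact_force: [0.8, 1.4, -0.3]
width: 0.0914
```

Run:
```python
from h import *
c=grab('wrist','w1.png'); s=sense(); print(s['ee_pos'],s['orientation'],s['joints'],s['dq'])
```

```text
[ 0.46359353 -0.19761042  0.21404565] [ 2.03951906e-03  7.25240928e-01  6.88492080e-01 -3.04646483e-04] [-0.52024164  0.32238956  1.64084759 -0.00190184  1.17462367 -0.46753433] [ 0.08560362 -0.04553334  0.08901968  0.00765623 -0.0299161   0.12801886]
```

View pics/w1.png

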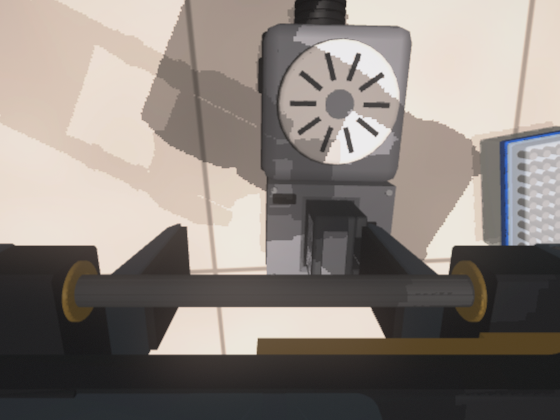

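jog_arm --commands '[[[-31, 18, 0], 0, 1], [[-31, 18, 0], 0, 1], [[-30, 18, 0], 0, 1], [[0, 0, 0], 0, 1], [[0, 0, 0], 0, 1]]'

```text
clock: 3.12
ee_pos: [0.5104, -0.285, 0.2132]
orientation: [-0.0, 0.725, 0.689, -0.0]
contact_force: [-0.4, 0.1, -0.8]
width: 0.0912
```

Run:
```python
from h import *
c=grab('wrist','w2.png'); s=sense(); print(s['ee_pos'],s['orientation'],s['dq'])
```

```text
[ 0.50985752 -0.28370334  0.21335008] [-6.01278401e-04  7.24795989e-01  6.88963285e-01 -6.63954804e-05] [ 0.01620326 -0.02090572  0.02879724 -0.00068331  0.00057386  0.00178974]
```

View pics/w2.png

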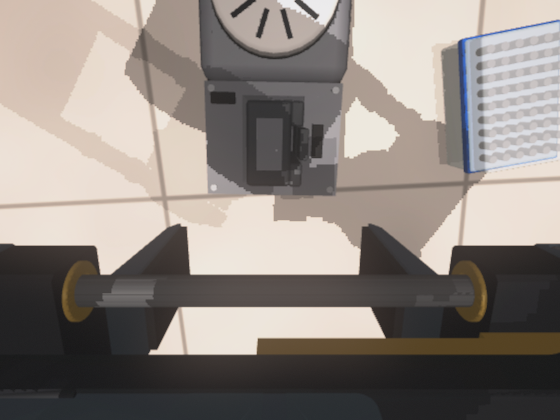

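The wrist view shows the blower tail at columns 205–343, the pack top at about (247–303, 98–186), and the tab with its catch bar to the right at (300–322, 141).

```bash
cat >> h.py <<'E'
def edges(c,m,h,name,trim=5):
    m=m.astype(np.uint8); m=cv2.morphologyEx(m,cv2.MORPH_CLOSE,np.ones((3,3))); m=cv2.morphologyEx(m,cv2.MORPH_OPEN,np.ones((3,3)))
    ks=np.nonzero(m.any(0))[0]; n=len(ks); cols=ks[n//trim:-(n//trim)]
    rs=np.nonzero(m.any(1))[0]; n=len(rs); rows=rs[n//trim:-(n//trim)]
    print(name,'px',ks[0],ks[-1],rs[0],rs[-1])
    for nm,px in (('up',[(k,np.nonzero(m[:,k])[0].min()-.5) for k in cols]),('down',[(k,np.nonzero(m[:,k])[0].max()+.5) for k in cols]),
                  ('left',[(np.nonzero(m[k])[0].min()-.5,k) for k in rows]),('right',[(np.nonzero(m[k])[0].max()+.5,k) for k in rows])):
        q=np.array([ray(c,a,b,h)[:2] for a,b in px])*1000
        a=cv2.fitLine(q.astype(np.float32),cv2.DIST_HUBER,0,.01,.01).ravel()
        ang=np.degrees(np.arctan2(a[1],a[0]))
        res=np.abs((q-a[2:])@np.array([-a[1],a[0]]))
        print(' ',nm,'ang %.2f'%(((ang+45)%90)-45),'mid',a[2:].round(1),'res %.2f'%np.median(res))
E
python3 - <<'E'
from h import *
c=load('wrist'); P=pts(c); Z=P[...,2]
v,u=np.mgrid[0:420,0:560]
B=(u>=195)&(u<355)&(v>=60)&(v<205)
edges(c,B&(v>=80)&(Z>.06),.0695,'blower tail')
edges(c,B&(Z>.108)&(Z<.125),.115,'pack')
z=Z[B&(Z>.108)&(Z<.125)];print(np.median(z),np.median(Z[(u>210)&(u<240)&(v>110)&(v<185)]))
a=c['pixels'][70:205,195:355,::-1]
a=np.clip(cv2.resize(a,None,fx=5,fy=4.4,interpolation=cv2.INTER_CUBIC).astype(float)*1.8,0,255); cv2.imwrite('pics/w2c.png',a)
E
```

```text
blower tail px 205 342 80 195
  up ang -3.85 mid [ 513.8 -184.2] res 0.14
  down ang -3.90 mid [ 508.5 -284.1] res 0.17
  left ang -4.32 mid [ 451.7 -228.7] res 0.21
  right ang -3.95 mid [ 571.4 -235.5] res 0.21
pack px 247 308 100 185
  up ang -2.95 mid [ 513.  -201.3] res 0.00
  down ang -2.93 mid [ 512.1 -266.9] res 0.00
  left ang -4.12 mid [ 491.4 -232.9] res 0.00
  right ang 1.81 mid [ 537.8 -233.2] res 1.38
0.11466131766857358 0.06943128826305621[ WARN:0@0.704] global loadsave.cpp:1063 imwrite_ Unsupported depth image for selected encoder is fallbacked to CV_8U.
```

View pics/w2c.png

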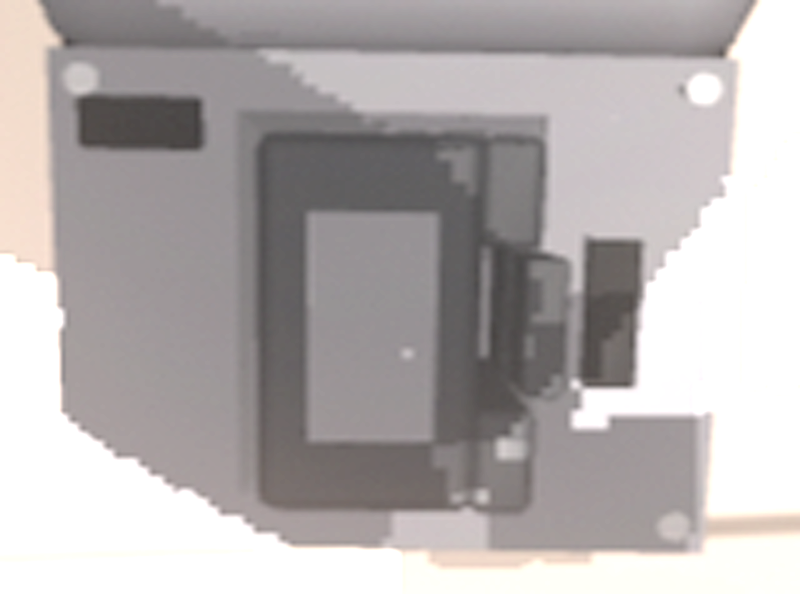

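jog_arm --commands '[[[25, 0, 0], 0.019, 1], [[24.8, -0.9, 0], 0, 1], [[0, 0, 30], 0, 1], [[0, 0, 30], 0, 1], [[0, 0, 20], 0, 1], [[0, 0, 0], 0, 1], [[0, 0, 0], 0, 1]]'

```text
clock: 3.75
ee_pos: [0.5115, -0.2329, 0.1339]
orientation: [-0.001, 0.731, 0.683, -0.0]
contact_force: [0.6, -0.9, -0.1]
width: 0.0913
```

Run:
```python
from h import *
c=grab('wrist','w3.png'); s=sense(); print(s['ee_pos'],s['orientation'],s['dq'],s['contact_force'])
grab('scene','s3.png')
```

```text
[ 0.5122646  -0.23349015  0.1348994 ] [7.43312622e-05 7.30885197e-01 6.82500418e-01 4.93961452e-05] [-0.00474939 -0.01634139 -0.02131397 -0.00178601 -0.00064286 -0.0006561 ] [0.56539063 0.4031275  1.32773687]
```

View pics/w3.png

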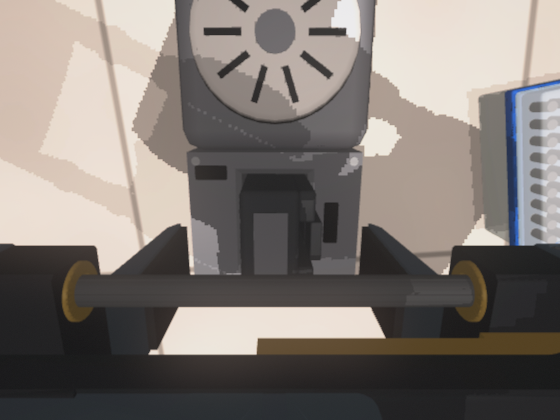

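View pics/s3.png

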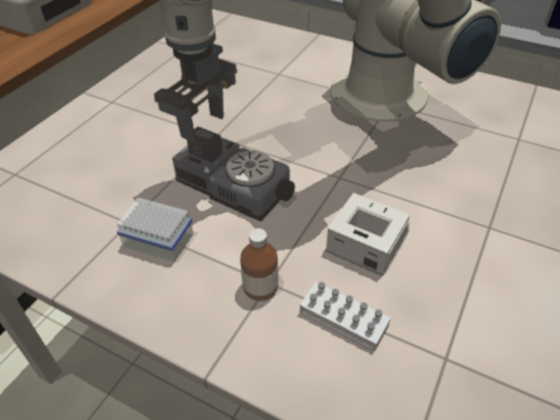

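The fingertips, at columns 187 and 362, straddle the pack at 240–320. I'll descend and close gently.

jog_arm --commands '[[[0, 0, 25], 0, 1], [[0, 0, 20], 0, 1], [[0, 0, 8], 0, 1], [[0, 0, 4.5], 0, 1], [[0, 0, 0], 0, 1], [[0, 0, 0], 0, 1]]' --newtons 4

```text
clock: 4.35
ee_pos: [0.5128, -0.2343, 0.0775]
orientation: [0.001, 0.731, 0.682, 0.0]
contact_force: [0.2, -0.3, 0.4]
width: 0.0913
```

jog_arm --commands '[[[0, 0, 0], 0, 0.7], [[0, 0, 0], 0, 0.62], [[0, 0, 0], 0, 0.58], [[0, 0, 0], 0, 0.55], [[0, 0, 0], 0, 0.5], [[0, 0, 0], 0, 0.45], [[0, 0, 0], 0, 0.4]]' --newtons 4

```text
clock: 4.93
ee_pos: [0.5126, -0.2341, 0.0765]
orientation: [0.0, 0.731, 0.682, 0.0]
contact_force: [2.9, 0.0, 0.6]
width: 0.0482
```

jog_arm --commands '[[[0, 0, 0], 0, 0.35], [[0, 0, 0], 0, 0.35], [[0, 0, 0], 0, 0.35]]' --newtons 6

```text
clock: 5.18
ee_pos: [0.5125, -0.2341, 0.0765]
orientation: [0.0, 0.731, 0.682, 0.0]
contact_force: [2.3, -0.5, 0.8]
width: 0.0463
```

jog_arm --commands '[[[0, 0.4, 0], 0, 0.35], [[0, 0, 0], 0, 0.35], [[0, 0, 0], 0, 0.35], [[0, 0, 0], 0, 0.35]]' --newtons 10

```text
clock: 5.52
ee_pos: [0.5124, -0.234, 0.0764]
orientation: [-0.0, 0.731, 0.682, -0.0]
contact_force: [-0.9, -0.8, 2.7]
width: 0.0439
```

jog_arm --commands '[[[0, 0, 0], 0, 0.35], [[0, 0, 0], 0, 0.35], [[0, 0, 0], 0, 0.35]]' --newtons 15

```text
clock: 5.77
ee_pos: [0.5124, -0.2339, 0.0764]
orientation: [-0.0, 0.731, 0.682, -0.0]
contact_force: [-3.2, -1.1, 2.3]
width: 0.0437
```

jog_arm --commands '[[[0, 0, -1], 0, 0.35], [[0, 0, -1], 0, 0.35], [[0, 0, 0], 0, 0.35]]'

```text
clock: 6.02
ee_pos: [0.5126, -0.2339, 0.0786]
orientation: [-0.0, 0.731, 0.682, 0.0]
contact_force: [-2.5, -0.0, 1.8]
width: 0.0436
```

jog_arm --commands '[[[0, -0.4, -1.5], 0, 0.35], [[0, 0, -2], 0, 0.35], [[0, 0, -2], 0, 0.35], [[0, 0, 0], 0, 0.35]]' --newtons 17

```text
clock: 6.35
ee_pos: [0.5124, -0.2339, 0.0842]
orientation: [0.0, 0.731, 0.682, 0.0]
contact_force: [-0.1, -0.6, -3.0]
width: 0.0438
```

The pack is free: the wrist carries about 3 N, which is its weight. I'll lift it out.

jog_arm --commands '[[[0, 0, -5], 0, 0.35], [[0, 0, -7], 0, 0.35], [[0, 0, -10], 0, 0.35], [[0, 0, -12], 0, 0.35], [[0, 0, -15], 0, 0.35], [[0, 0, -15], 0, 0.35], [[0, 0, -15], 0, 0.35], [[0, 0, -15], 0, 0.35], [[0, 0, -10], 0, 0.35], [[0, 0, 0], 0, 0.35]]'

```text
clock: 7.18
ee_pos: [0.5132, -0.2345, 0.1906]
orientation: [0.002, 0.731, 0.682, 0.001]
contact_force: [0.6, 0.0, -3.6]
width: 0.0438
```

Run:
```python
from h import *
s=sense(); print(s['ee_pos'],s['orientation'],s['contact_force'],s['width'])
grab('scene','s4.png');c=grab('top','t4.png')
P=pts(c);Z=P[...,2];v,u=np.mgrid[0:420,0:560]
edges(c,(u>=160)&(u<245)&(v>=210)&(v<300)&(Z>.0645)&(Z<.075),.0695,'chg')
c=grab('wrist','w4.png')
```

```text
[ 0.51322729 -0.2345241   0.19055827] [1.88505899e-03 7.31058979e-01 6.82311446e-01 5.53639866e-04] [ 0.59515217  0.02303881 -3.5697806 ] 0.043832395768440946
chg px 166 231 224 283
  up ang -1.61 mid [606.4 177.3] res 0.00
  down ang -3.49 mid [490.4 183.3] res 0.35
  left ang -3.32 mid [550.3 235.8] res 0.46
  right ang -3.99 mid [553.  110.8] res 0.46
```

View pics/s4.png

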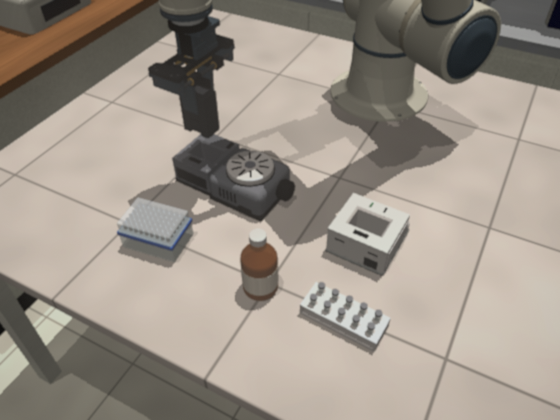

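View pics/w4.png

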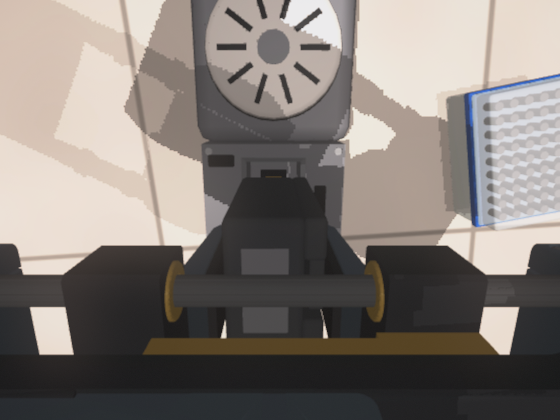

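The pack is out and held upright. Now I'll measure how it sits in the hand.

Run:
```python
from h import *
from scipy.spatial.transform import Rotation as Ro
c=load('wrist'); P=pts(c); s=sense()
q=s['orientation']; R=Ro.from_quat([q[1],q[2],q[3],q[0]]).as_matrix()
T=(P-s['ee_pos'])@R*1000
np.set_printoptions(precision=1,suppress=True,linewidth=220)
print('tool z'); print(T[180:345:8,225:330:8,2])
print('tool x'); print(T[180:345:8,225:330:8,0])
a=c['pixels'][170:340,190:360,::-1]
a=np.clip(cv2.resize(a,None,fx=4,fy=3.5,interpolation=cv2.INTER_CUBIC).astype(float)*2.5,0,255).astype(np.uint8); cv2.imwrite('pics/w4c.png',a)
```

```text
tool z
[[ 118.3  118.6  117.6   42.7   43.4   43.8   43.2   42.9   42.8   43.5   43.9  117.5  118.   119.1]
 [ 117.5  118.8   19.4   18.5   18.8   19.7   19.2   19.4   18.    21.9   18.5  118.6  116.1  118.4]
 [ 117.7  117.5    0.    -0.5    0.5   -0.7    1.     0.3    0.3    3.4   -0.1    0.7  116.4  117.8]
 [ 117.2  -16.   -16.8  -17.3  -16.1  -16.8  -16.9  -16.9  -16.9  -14.3  -17.5  -16.1  115.9  118.8]
 [ 118.   -30.1  -29.6  -30.6  -29.6  -29.3  -29.   -30.5  -29.8  -30.2  -28.4  -29.5  -28.5  118.6]
 [ -37.5  -37.5  -37.6  -37.6  -37.7  -37.7  -37.7  -36.7  -36.3  -37.5  -37.   -38.   -37.6  119. ]
 [ -37.2  -38.9  -38.3  -38.   -38.   -38.1  -38.   -39.1  -38.7  -38.   -37.3  -37.9  -37.4   -8.6]
 [ -37.9  -38.4  -38.8  -37.7  -38.2  -38.4  -38.8  -38.1  -38.1  -38.3  -37.8  -36.5  -37.7  -20.3]
 [ -38.2  -37.3  -38.2  -38.5  -37.6  -37.9  -38.9  -38.9  -39.2  -38.4  -37.1  -38.6  -37.3  -28.1]
 [ -36.5  -37.5  -39.1  -37.8  -38.7  -39.   -38.6  -38.7  -38.4  -39.5  -37.8  -37.4  -38.5  -36.1]
 [ -36.7  -36.2  -38.7  -37.5  -39.   -38.2  -38.9  -38.2  -37.4  -39.1  -11.7  -31
[... 2457 characters left out ...]
2   31.3   31.2   31.2   31.3   30.9   31.6   31.5   31.    31.5   31.7   31.2   30.8   30.8]
 [  28.9   29.1   29.3   29.    28.9   29.3   29.2   29.    29.5   29.4   29.1   28.9   29.6   29.1]
 [  -9.6   -8.7   -8.7   -8.2   -8.4   -8.1   -8.4   -7.9   -9.    -8.4  -14.2  -12.   -12.8   -2.8]
 [ -13.8  -12.5  -12.8  -12.5  -11.8  -12.5  -13.   -12.4  -12.6  -12.6  -14.2  -14.2  -14.4   -6. ]
 [-168.2  -16.4  -16.7  -16.4  -15.8  -16.4  -16.4  -15.8  -16.2  -16.1  -17.2  -16.2  -17.4   -9.4]
 [-178.8  -21.1  -20.8  -20.8  -20.2  -20.9  -20.5  -20.1  -20.5  -20.9  -20.7  -20.5  -20.6  -12.4]
 [  24.6   24.4   24.5   25.    24.8   24.4   25.1   24.3   24.8   24.8   24.8   24.6   24.3   24.2]]
```

View pics/w4c.png

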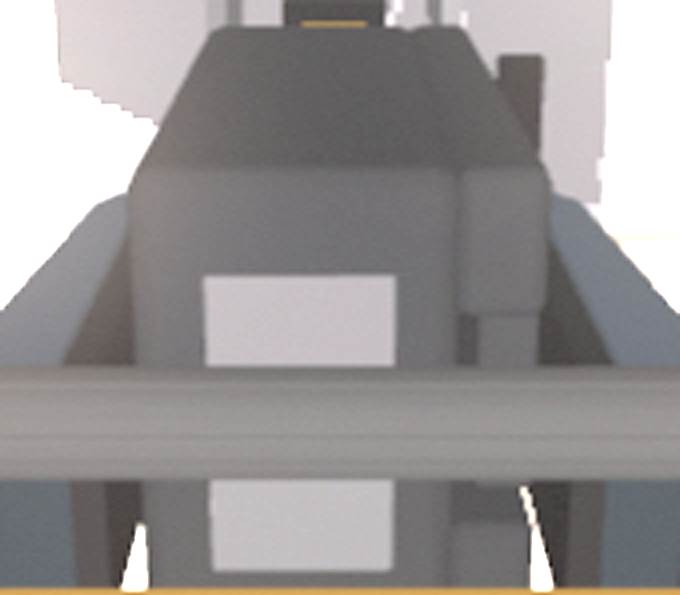

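Run:
```python
from h import *
c=load('top')
print('bay',ray(c,199.6,253.6,.0695),'corners',[ray(c,a,b,.0695)[:2].round(4) for a,b in ((180,239.7),(219,239.7),(180,267.5),(219,267.5))])
P=pts(c); q=P[120:180,245:290]; m=q[...,2]>.05; print('bottle',np.nanmin(q[m],0),q[m].max(0))
```

```text
bay [0.54679711 0.1723242  0.0695    ] corners [array([0.5752, 0.2111]), array([0.5731, 0.1339]), array([0.5207, 0.2108]), array([0.5187, 0.1343])]
bottle [ 0.50886682 -0.0062236   0.05004236] [0.77410554 0.06848208 0.9597902 ]
```

jog_arm --commands '[[[15, 0.8, 0], 0, 0.35], [[30, 0.8, 0], 0, 0.35], [[38, 1, 0], 0, 0.35], [[38, 1, 0], 0, 0.35], [[38, 1, 0], 0, 0.35], [[38, 1, 0], 0, 0.35], [[38, 1, 0], 0, 0.35], [[30, 1, 0], 0, 0.35], [[16, 0, 0], 0, 0.35], [[0, 0, 0], 0, 0.35]]'

```text
clock: 8.17
ee_pos: [0.5385, 0.0495, 0.187]
orientation: [-0.001, 0.73, 0.683, -0.0]
contact_force: [-0.1, -0.0, -3.6]
width: 0.0442
```

jog_arm --commands '[[[0, 0, 0], 0, 0.35], [[0, 0, 0], 0, 0.35]]'

```text
clock: 8.33
ee_pos: [0.5387, 0.0457, 0.1873]
orientation: [-0.0, 0.731, 0.682, -0.0]
contact_force: [0.2, -0.6, -3.2]
width: 0.0441
```

Run:
```python
from h import *
c=grab('wrist','w5.png'); s=sense(); print(s['ee_pos'],s['orientation'],s['dq'],s['contact_force'],s['width'])
```

```text
[0.53882241 0.04533202 0.18745413] [-2.60210033e-04  7.31233622e-01  6.82126936e-01 -4.07892652e-04] [-0.01103656 -0.00402242 -0.00461574  0.00197509  0.00123761  0.00129301] [ 0.6519287  -0.76570394 -3.44277833] 0.04365841210773011
```

View pics/w5.png

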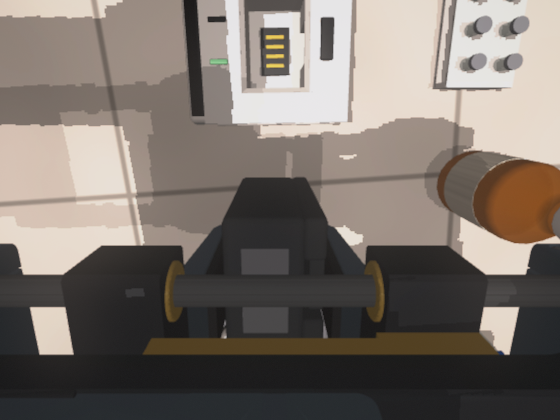

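The charger is cut off at the top of the view, so I'll move 45 mm closer.

jog_arm --commands '[[[15, 0, 0], 0, 0.35], [[20, 0, 0], 0, 0.35], [[10, 0, 0], 0, 0.35], [[0, 0, 0], 0, 0.35], [[0, 0, 0], 0, 0.35], [[0, 0, 0], 0, 0.35]]'

```text
clock: 8.88
ee_pos: [0.5422, 0.0899, 0.1878]
orientation: [0.0, 0.731, 0.682, -0.0]
contact_force: [-0.4, -0.3, -4.0]
width: 0.0438
```

Run:
```python
from h import *
c=grab('wrist','w6.png'); s=sense(); print(s['ee_pos'],s['orientation'],s['dq'],s['contact_force'],s['width'])
a=c['pixels'][0:190,170:370,::-1]
cv2.imwrite('pics/w6c.png',cv2.resize(a,None,fx=4,fy=3.1,interpolation=cv2.INTER_CUBIC))
```

```text
[0.5422094  0.08984472 0.18783777] [ 2.02322504e-05  7.31305217e-01  6.82050325e-01 -1.85568109e-04] [ 0.00023759 -0.00073143 -0.00116267  0.0018084   0.00122321  0.00175748] [-0.24292315  0.33811468 -4.21340424] 0.043898671439841865
```

View pics/w6.png

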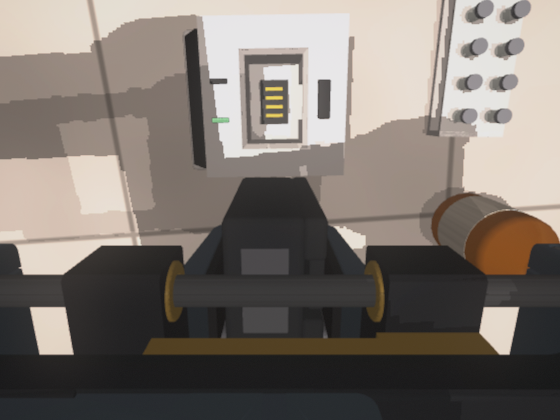

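View pics/w6c.png

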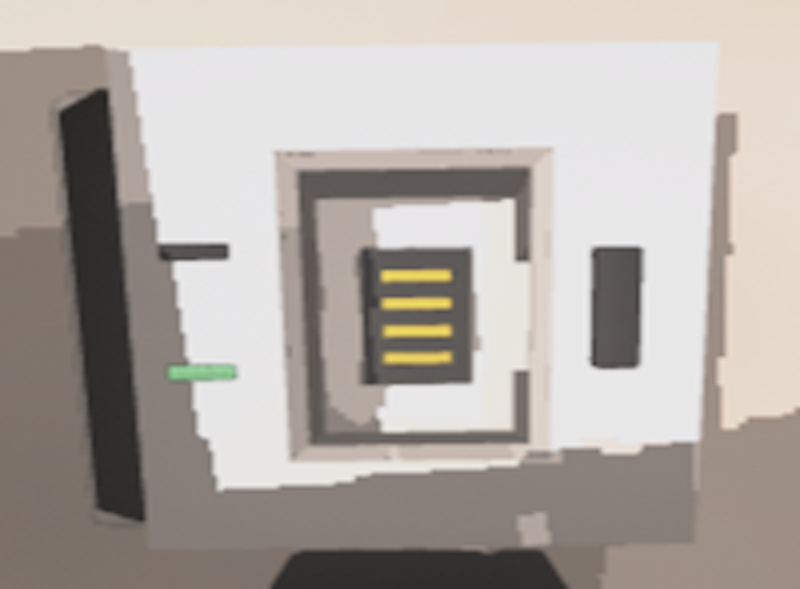

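Run:
```python
from h import *
from scipy.spatial.transform import Rotation as Ro
c=load('wrist'); P=pts(c); Z=P[...,2]; s=sense()
v,u=np.mgrid[0:420,0:560]
def o(p): return ((p[0]+.5)/4-.5,(p[1]+.5)/3.1-.5)
for nm,h,L in (('outer',.0695,[(276,150),(552,148),(551,458),(291,460)]),('inner',.0655,[(299,170),(531,168),(529,441),(311,443)])):
    q=np.array([ray(c,*o(p),h)[:2] for p in L])*1000
    print(nm,q.round(1).tolist(),'centre',q.mean(0),'sides',np.linalg.norm(q[1]-q[0]),np.linalg.norm(q[2]-q[1]),np.linalg.norm(q[3]-q[2]),np.linalg.norm(q[0]-q[3]))
    for a,b in ((0,1),(3,2),(1,2),(0,3)):
        d=q[b]-q[a]; print((np.degrees(np.arctan2(d[1],d[0]))+45)%90-45)
edges(c,(u>195)&(u<355)&(v>5)&(v<176)&(Z>.066)&(Z<.074),.0695,'chg')
print(np.median(Z[(u>215)&(u<235)&(v>30)&(v<160)]))
# charger top mask by brightness-independent depth; bar
b=(c['pixels'].max(2)<80)&(u>312)&(u<335)&(v>70)&(v<125)
vv,uu=np.nonzero(b); q=np.array([ray(c,a,d,.0695)[:2] for a,d in zip(uu,vv)])*1000; print('bar',cv2.minAreaRect(q.astype(np.float32)))
b=(u>225)&(u<320)&(v>40)&(v<160)&(Z<.05)
vv,uu=np.nonzero(b); 
R=Ro.from_quat([*s['orientation'][1:],s['orientation'][0]]).as_matrix(); print('toolY',R[:,1],'tilt',R[:,2])
```

```text
outer [[391.4, 223.2], [444.8, 219.9], [431.5, 143.9], [377.4, 147.2]] centre [411.27563696 183.55462055] sides 53.59657470279262 77.15777231155094 54.24069548768738 77.31715035586662
-3.485548117778464
-3.3958767914554926
-9.945070780072058
-10.41224452218026
inner [[392.7, 219.1], [438.5, 216.4], [426.1, 148.5], [380.2, 151.2]] centre [409.37401924 183.78149575] sides 45.890342956120016 68.97253936476557 45.93317889120135 69.05462544307177
-3.388301467717149
-3.2916816869746413
-10.361404235806432
-10.388826809793727
chg px 197 349 13 175
  up ang -3.08 mid [542.2 236.5] res 0.16
  down ang -3.95 mid [534.4 113.1] res 0.00
  left ang -3.08 mid [490.1 181.9] res 0.20
  right ang -3.14 mid [606.6 187.1] res 0.21
0.06951230522827782
bar ((590.2884521484375, 164.45199584960938), (18.947521209716797, 7.323757171630859), 60.2335319519043)
toolY [ 9.97573928e-01 -6.96147084e-02 -2.23541678e-04] tilt [-2.43815027e-04 -2.82725479e-04 -9.99999930e-01]
```

Run:
```python
from h import *
c=load('wrist')
def o(p): return (170+(p[0]+.5)/4-.5,(p[1]+.5)/3.1-.5)
for nm,h,L in (('outer',.0695,[(276,150),(552,148),(551,458),(291,460)]),('inner',.0655,[(299,170),(531,168),(529,441),(311,443)])):
    q=np.array([ray(c,*o(p),h)[:2] for p in L])*1000
    print(nm,q.round(1).tolist(),'centre',q.mean(0),'sides',np.linalg.norm(q[1]-q[0]),np.linalg.norm(q[2]-q[1]),np.linalg.norm(q[3]-q[2]),np.linalg.norm(q[0]-q[3]))
    for a,b in ((0,1),(3,2),(1,2),(0,3)):
        d=q[b]-q[a]; print((np.degrees(np.arctan2(d[1],d[0]))+45)%90-45)
# same camera check: pack foot seen at the same time (its -y... +y bottom corners): tool-frame estimate
```

```text
outer [[522.9, 214.0], [576.3, 210.8], [572.7, 134.2], [518.7, 137.4]] centre [547.6483479  174.09530004] sides 53.47157829911452 76.70842928435214 54.100931835790526 76.78706900648761
-3.484701784621123
-3.3947998369071897
-2.680831133955678
-3.1512303915562114
inner [[526.7, 209.8], [572.4, 207.1], [568.6, 138.7], [522.9, 141.3]] centre [547.64215795 174.19054283] sides 45.77329987675416 68.50742587979992 45.80433715745421 68.58475497602254
-3.3871628172122072
-3.2902478621716043
-3.101486496496136
-3.1276827289331806
```

jog_arm --commands '[[[12, 0.25, 0], -0.015, 0.35], [[25, 0.25, 0], 0, 0.35], [[28, 0.25, 0], 0, 0.35], [[15, 0, 0], 0, 0.35], [[4.7, 0, 0], 0, 0.35], [[0, 0, 10], 0, 0.35], [[0, 0, 20], 0, 0.35], [[0, 0, 15], 0, 0.35], [[0, 0, 5], 0, 0.35], [[0, 0, 0], 0, 0.35]]'

```text
clock: 9.77
ee_pos: [0.5469, 0.1742, 0.1363]
orientation: [-0.001, 0.726, 0.688, -0.001]
contact_force: [-0.4, -0.3, -3.1]
width: 0.0439
```

jog_arm --commands '[[[0, 0, 0], 0, 0.35], [[0, 0, 0], 0, 0.35]]'

```text
clock: 9.93
ee_pos: [0.5483, 0.175, 0.1386]
orientation: [0.0, 0.726, 0.688, 0.0]
contact_force: [0.1, -0.6, -3.2]
width: 0.0437
```

Run:
```python
from h import *
c=grab('wrist','w7.png'); s=sense(); print(s['ee_pos'],s['orientation'],s['contact_force'],s['width'])
a=c['pixels'][60:260,180:380,::-1]
cv2.imwrite('pics/w7c.png',cv2.resize(a,None,fx=3,fy=3,interpolation=cv2.INTER_CUBIC))
c=grab('scene');a=c['pixels'][80:300,280:460,::-1]
cv2.imwrite('pics/s7c.png',cv2.resize(a,None,fx=2.7,fy=2.7,interpolation=cv2.INTER_CUBIC))
```

```text
[0.54835706 0.17508662 0.13873405] [3.75946060e-04 7.26029779e-01 6.87662918e-01 5.74599967e-04] [-0.52580562 -0.06978999 -2.97496195] 0.04355893293337582
```

View pics/w7c.png

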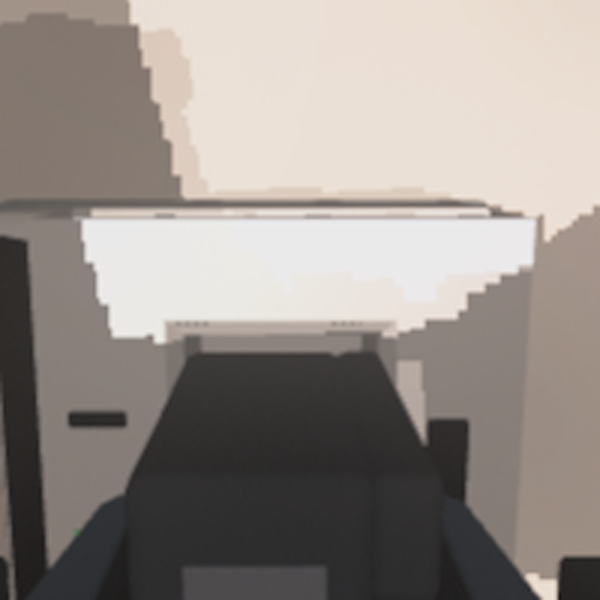

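View pics/s7c.png

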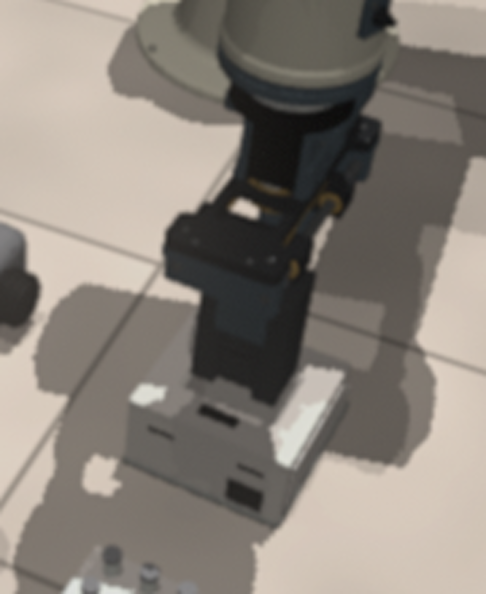

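Run:
```python
from h import *
from scipy.spatial.transform import Rotation as Ro
c=load('wrist'); s=sense(); print(c['cx'],c['cy'])
R=Ro.from_quat([*s['orientation'][1:],s['orientation'][0]]).as_matrix()
def o(p): return (180+(p[0]+.5)/3-.5,60+(p[1]+.5)/3-.5)
for p in [(187,352),(378,352)]:
    q=ray(c,*o(p),.1387-.0614); print('pack foot',(R.T@(q-s['ee_pos'])*1000).round(2),q*1000)
for p in [(165,321),(397,321)]:
    q=ray(c,*o(p),.0695); print('well outer +y corners',(R.T@(q-s['ee_pos'])*1000).round(2),q*1000)
P=pts(c);T=(P-s['ee_pos'])@R*1000
m=T[180:214,250:300]; print('face x',np.median(m[...,0][5:30]),'foot z',)
```

```text
274.0115802485377 205.89607352960385
pack foot [ 31.31 -22.18  61.44] [527.97720046 207.64134633  77.3       ]
pack foot [31.31 21.31 61.5 ] [571.40704163 205.2835549   77.3       ]
well outer +y corners [ 37.25 -27.89  69.23] [522.60992274 213.88436881  69.5       ]
well outer +y corners [37.25 26.29 69.31] [576.71278992 210.94713987  69.5       ]
face x 32.315766983259735 foot z
```

jog_arm --commands '[[[-0.3, -0.5, 2], 0, 0.35], [[0, 0, 3], 0, 0.35], [[0, 0, 3], 0, 0.35], [[0, 0, 3], 0, 0.35], [[0, 0, 3], 0, 0.35], [[0, 0, 0], 0, 0.35], [[0, 0, 0], 0, 0.35]]'

```text
clock: 10.62
ee_pos: [0.5471, 0.175, 0.1236]
orientation: [-0.0, 0.726, 0.688, -0.0]
contact_force: [-1.2, 0.2, -3.5]
width: 0.0436
```

jog_arm --commands '[[[0, 0, 3], 0, 0.35], [[0, 0, 3], 0, 0.35], [[0, 0, 3], 0, 0.35], [[0, 0, 3], 0, 0.35], [[0, 0, 0], 0, 0.35]]'

```text
clock: 11.03
ee_pos: [0.5469, 0.1749, 0.1112]
orientation: [-0.0, 0.726, 0.688, -0.0]
contact_force: [-0.4, -0.6, -3.5]
width: 0.0439
```

jog_arm --commands '[[[0, 0, 4], 0, 0.35], [[0, 0, 4], 0, 0.35], [[0, 0, 4], 0, 0.35], [[0, 0, 4], 0, 0.35], [[0, 0, 4], 0, 0.35], [[0, 0, 4], 0, 0.35], [[0, 0, 0], 0, 0.35], [[0, 0, 0], 0, 0.35]]'

```text
clock: 11.7
ee_pos: [0.5472, 0.1749, 0.0877]
orientation: [-0.0, 0.726, 0.688, -0.0]
contact_force: [0.2, 0.0, -3.2]
width: 0.0442
```

jog_arm --commands '[[[0, 0, 2], 0, 0.35], [[0, 0, 2], 0, 0.35], [[0, 0, 1.5], 0, 0.35], [[0, 0, 1], 0, 0.35], [[0, 0, 1], 0, 0.35], [[0, 0, 0], 0, 0.35]]'

```text
clock: 12.2
ee_pos: [0.5472, 0.175, 0.0804]
orientation: [-0.0, 0.726, 0.688, -0.0]
contact_force: [-1.8, -0.7, 1.9]
width: 0.0438
```

jog_arm --commands '[[[0, -0.2, 0.6], 0, 0.35], [[0, 0, 0.5], 0, 0.35], [[0, 0, 0], 0, 0.35]]'

```text
clock: 12.45
ee_pos: [0.5472, 0.175, 0.0795]
orientation: [0.0, 0.726, 0.688, 0.0]
contact_force: [-1.2, -1.1, 3.8]
width: 0.0438
```

jog_arm --commands '[[[0, 0, 0], 0, 0.45], [[0, 0, 0], 0, 0.5], [[0, 0, 0], 0, 0.56], [[0, 0, 0], 0, 0.62], [[0, 0, 0], 0, 0.7], [[0, 0, 0], 0, 0.8], [[0, 0, 0], 0, 0.85], [[0, 0, 0], 0, 0.85]]'

```text
clock: 13.12
ee_pos: [0.547, 0.175, 0.0792]
orientation: [-0.0, 0.726, 0.688, -0.0]
contact_force: [-0.3, -0.5, -0.6]
width: 0.0767
```

Run:
```python
from h import *
from scipy.spatial.transform import Rotation as Ro
c=grab('wrist','w8.png'); s=sense(); print(s['ee_pos'],s['contact_force'],s['width'])
R=Ro.from_quat([*s['orientation'][1:],s['orientation'][0]]).as_matrix()
P=pts(c)
T=(P-s['ee_pos'])@R*1000
Z=P[...,2]; v,u=np.mgrid[0:420,0:560]
m=(u>225)&(u<310)&(v>215)&(v<340)&(Z>.105)&(Z<.13)&(np.abs(T[...,0])<31); print('top z',np.median(Z[m]),m.sum())
A=np.c_[P[m][:,:2]-P[m][:,:2].mean(0),np.ones(m.sum())]; print('plane',np.linalg.lstsq(A,Z[m],rcond=None)[0])
```

```text
[0.54704228 0.17500306 0.07928349] [-0.90712755  0.35638114  0.08640281] 0.07751539497388776
top z 0.11739685999441422 6911
plane [-0.02061179  0.00248893  0.11729776]
```

View pics/w8.png

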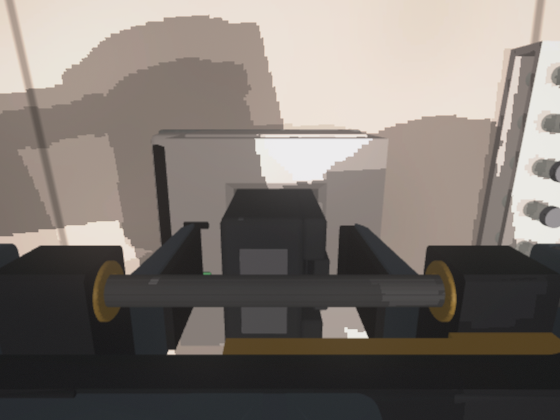

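The pack stands loose in the charger bay with its underside at about 17.4 mm, and the tab is out. I'll lift clear, shut the fingers and press on top.

jog_arm --commands '[[[0, 0, -8], 0, 0.85], [[0, 0, -18], 0, 0.85], [[0, 0, -22], 0, 0.85], [[0, 0, -14], 0, 0.85], [[0, 0, -4], 0, 0.85], [[0, 0, 0], 0, 0.4], [[0, 0, 0], 0, 0], [[0, 0, 0], 0, 0], [[0, 0, 0], 0, 0], [[0, 0, 0], 0, 0]]' --newtons 10

```text
clock: 14.0
ee_pos: [0.5467, 0.1749, 0.1445]
orientation: [-0.0, 0.726, 0.688, -0.001]
contact_force: [0.1, 0.9, 0.4]
width: 0.0469
```

jog_arm --commands '[[[0, 0, 0], 0, 0], [[0, 0, 0], 0, 0], [[0, 0, 0], 0, 0], [[0, 0, 0], 0, 0]]'

```text
clock: 14.33
ee_pos: [0.5471, 0.175, 0.1452]
orientation: [-0.0, 0.726, 0.688, -0.0]
contact_force: [-0.3, -0.5, -0.4]
width: 0.0201
```

Run:
```python
from h import *
c=grab('wrist','w9.png'); s=sense(); print(s['ee_pos'],s['contact_force'],s['width'])
c=grab('scene');a=c['pixels'][80:300,280:460,::-1]
cv2.imwrite('pics/s9c.png',cv2.resize(a,None,fx=2.7,fy=2.7,interpolation=cv2.INTER_CUBIC))
```

```text
[0.5470683  0.17497447 0.14526542] [-0.8049949   0.00177053 -0.07750961] 0.016403059828444942
```

View pics/w9.png

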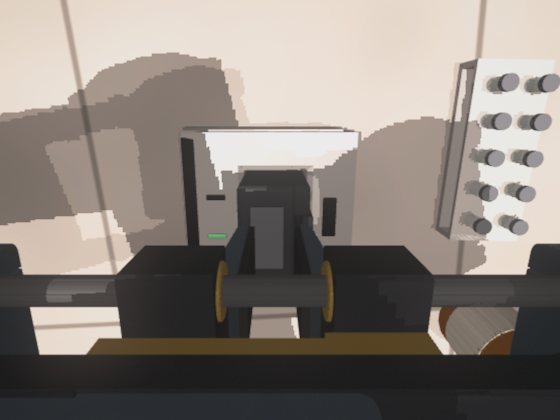

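View pics/s9c.png

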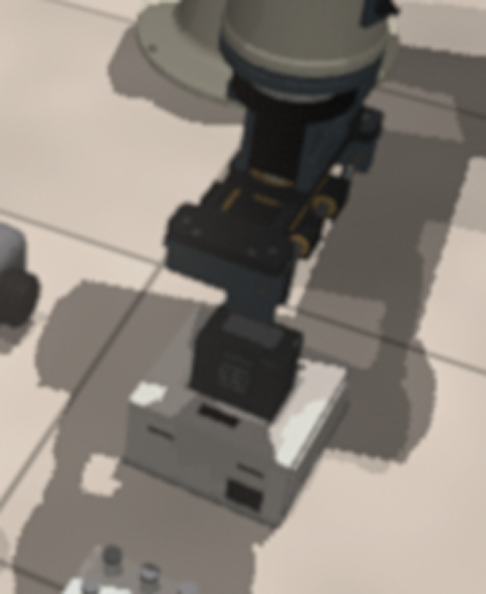

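jog_arm --commands '[[[0, 0, 6], 0, 0], [[0, 0, 8], 0, 0], [[0, 0, 6], 0, 0], [[0, 0, 3], 0, 0], [[0, 0, 0], 0, 0], [[0, 0, 0], 0, 0]]'

```text
clock: 14.93
ee_pos: [0.5469, 0.175, 0.122]
orientation: [-0.0, 0.726, 0.688, -0.0]
contact_force: [0.6, 0.0, 0.2]
width: 0.0005
```

jog_arm --commands '[[[0, 0, 1], 0, 0], [[0, 0, 1], 0, 0], [[0, 0, 1], 0, 0], [[0, 0, 1], 0, 0], [[0, 0, 0], 0, 0]]'

```text
clock: 15.35
ee_pos: [0.547, 0.175, 0.1182]
orientation: [-0.0, 0.726, 0.688, -0.0]
contact_force: [0.5, -0.7, 0.5]
width: 0.0004
```

jog_arm --commands '[[[0, 0, 0.7], 0, 0], [[0, 0, 0.7], 0, 0], [[0, 0, 0], 0, 0]]'

```text
clock: 15.6
ee_pos: [0.5472, 0.175, 0.1171]
orientation: [0.0, 0.726, 0.688, 0.0]
contact_force: [-2.0, -0.4, 3.0]
width: 0.0006
```

jog_arm --commands '[[[0, 0, 0.5], 0, 0], [[0, 0, 0.5], 0, 0], [[0, 0, 0], 0, 0]]'

```text
clock: 15.85
ee_pos: [0.5472, 0.175, 0.1163]
orientation: [0.0, 0.726, 0.688, 0.0]
contact_force: [-2.4, -1.1, 7.8]
width: 0.0005
```

jog_arm --commands '[[[0, 0, 0.4], 0, 0], [[0, 0, 0.4], 0, 0], [[0, 0, 0], 0, 0]]'

```text
clock: 16.1
ee_pos: [0.5472, 0.175, 0.1155]
orientation: [0.0, 0.726, 0.688, 0.0]
contact_force: [-2.5, -0.2, 8.4]
width: 0.0008
```

jog_arm --commands '[[[0, 0, 0.4], 0, 0], [[0, 0, 0.4], 0, 0], [[0, 0, 0], 0, 0]]'

```text
clock: 16.35
ee_pos: [0.5473, 0.1751, 0.1149]
orientation: [0.0, 0.726, 0.688, 0.0]
contact_force: [-2.0, -0.3, 10.0]
width: 0.0007
```

jog_arm --commands '[[[0, 0, 0.4], 0, 0], [[0, 0, 0.4], 0, 0], [[0, 0, 0], 0, 0]]'

```text
clock: 16.6
ee_pos: [0.5478, 0.1751, 0.1143]
orientation: [0.0, 0.726, 0.688, 0.001]
contact_force: [-0.7, -1.3, 12.3]
width: 0.0006
```

jog_arm --commands '[[[0, 0, 0.4], 0, 0], [[0, 0, 0.3], 0, 0], [[0, 0, 0], 0, 0]]'

```text
clock: 16.85
ee_pos: [0.5478, 0.1751, 0.1137]
orientation: [0.001, 0.726, 0.688, 0.001]
contact_force: [-1.0, -1.0, 13.3]
width: 0.0005
```

jog_arm --commands '[[[0, 0, 0.4], 0, 0], [[0, 0, 0.3], 0, 0], [[0, 0, 0], 0, 0], [[0, 0, 0], 0, 0]]'

```text
clock: 17.18
ee_pos: [0.5479, 0.1751, 0.1131]
orientation: [0.001, 0.726, 0.688, 0.001]
contact_force: [-1.8, -0.9, 15.8]
width: 0.0005
```

jog_arm --commands '[[[0, 0, -0.8], 0, 0], [[0, 0, -0.8], 0, 0], [[0, 0, 0], 0, 0]]'

```text
clock: 17.43
ee_pos: [0.5477, 0.1751, 0.1145]
orientation: [0.001, 0.726, 0.688, 0.001]
contact_force: [-0.7, -0.7, 9.3]
width: 0.0006
```

jog_arm --commands '[[[0, 0, -0.8], 0, 0], [[0, 0, 0], 0, 0], [[0, 0, 0], 0, 0]]'

```text
clock: 17.68
ee_pos: [0.5473, 0.175, 0.1147]
orientation: [0.0, 0.726, 0.688, 0.0]
contact_force: [-0.2, 0.6, 6.1]
width: 0.0005
```

jog_arm --commands '[[[0, 0, -0.8], 0, 0], [[0, 0, 0], 0, 0], [[0, 0, 0], 0, 0]]'

```text
clock: 17.93
ee_pos: [0.5469, 0.175, 0.1151]
orientation: [-0.0, 0.726, 0.688, -0.0]
contact_force: [0.7, 0.4, 0.2]
width: 0.0001
```

The force vanishes at a top height of about 115 mm, where it was 117.4 mm loose, so the pack looks latched. I'll retreat and check by camera.

jog_arm --commands '[[[0, 0, -5], 0, 0], [[0, 0, -15], 0, 0], [[0, 0, -25], 0, 0], [[-10, 0, -30], 0, 0], [[-30, 0, -20], 0, 0], [[-30, 0, 0], 0, 0], [[-10, 0, 0], 0, 0], [[0, 0, 0], 0, 0], [[0, 0, 0], 0, 0]]'

```text
clock: 18.68
ee_pos: [0.5426, 0.095, 0.2102]
orientation: [-0.0, 0.726, 0.687, -0.0]
contact_force: [-0.4, -1.0, -0.2]
width: 0.0007
```

Run:
```python
from h import *
c=grab('wrist','w10.png'); s=sense(); print(s['clock'],s['ee_pos'],s['contact_force'],s['width'])
P=pts(c); Z=P[...,2]
m=(Z>.105)&(Z<.125)&(np.hypot(P[...,0]-.5476,P[...,1]-.174)<.025); print('top z',np.median(Z[m]),m.sum())
A=np.c_[P[m][:,:2]-P[m][:,:2].mean(0),np.ones(m.sum())]; print('plane',np.linalg.lstsq(A,Z[m],rcond=None)[0])
v,u=np.nonzero(m); print(u.min(),u.max(),v.min(),v.max())
uc,vc=int(np.mean(u)),int(np.mean(v))
a=c['pixels'][max(0,vc-75):vc+75,uc-100:uc+100,::-1]
cv2.imwrite('pics/w10c.png',np.clip(cv2.resize(a,None,fx=4,fy=4,interpolation=cv2.INTER_CUBIC).astype(float)*1.5,0,255).astype(np.uint8))
c=grab('scene','s10.png')
P=pts(c);Z=P[...,2];m=(Z>.105)&(Z<.125)&(np.hypot(P[...,0]-.5476,P[...,1]-.174)<.02); print('scene top z',np.median(Z[m]),m.sum())
c=grab('top','t10.png')
P=pts(c);Z=P[...,2];m=(Z>.105)&(Z<.125)&(np.hypot(P[...,0]-.5476,P[...,1]-.174)<.02); print('top top z',np.median(Z[m]),m.sum())
```

```text
18.7333 [0.54258807 0.09556884 0.21004263] [-1.13547887  0.07850534 -0.35061101] 0.0006327422946985587
top z 0.11474706703195114 3238
plane [-0.08221204  0.00526597  0.11432317]
245 308 70 139
scene top z 0.11511283457252831 267
top top z nan 0
  return _methods._mean(a, axis=axis, dtype=dtype,
  ret = ret.dtype.type(ret / rcount)
```

View pics/w10c.png

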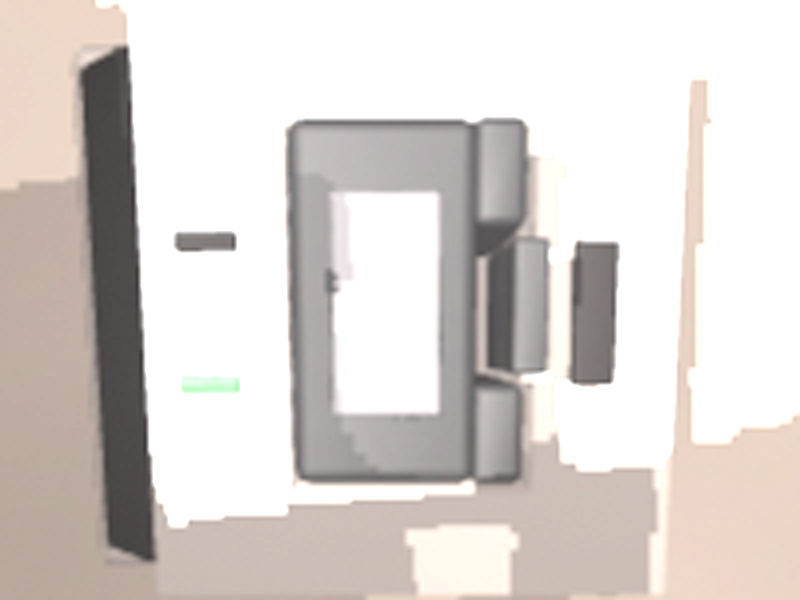

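View pics/s10.png

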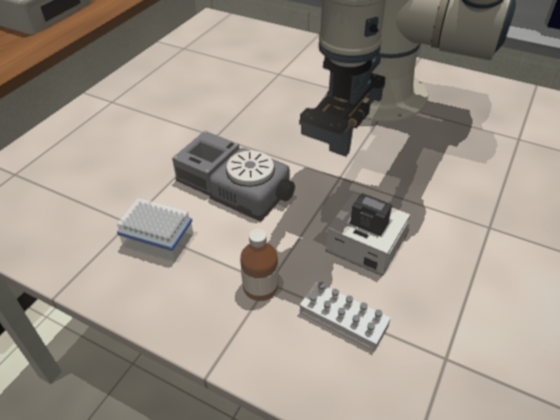

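Run:
```python
from h import *
c=load('wrist')
P=pts(c); Z=P[...,2]
m=(Z>.105)&(Z<.125)&(np.hypot(P[...,0]-.5476,P[...,1]-.174)<.025);v,u=np.nonzero(m);uc,vc=int(np.mean(u)),int(np.mean(v))
o=lambda p:(uc-100+(p[0]+.5)/4-.5,max(0,vc-75)+(p[1]+.5)/4-.5)
a=ray(c,*o((291,305)),.113);b=ray(c,*o((548,305)),.109);print('-x face to pad %.1f'%((b-a)[0]*1000),a,b)
f=ray(c,*o((527,170)),.113);g=ray(c,*o((290,170)),.113);print('body %.1f'%((f-g)[0]*1000))
mm=m&(P[...,0]<.556)&(P[...,0]>.53)
A=np.c_[P[mm][:,:2]-P[mm][:,:2].mean(0),np.ones(mm.sum())]; print('plane',np.linalg.lstsq(A,Z[mm],rcond=None)[0])
```

```text
-x face to pad 48.4 [0.52519088 0.17584584 0.113     ] [0.57356695 0.17327553 0.109     ]
body 43.2
plane [-0.0075234   0.0022166   0.11499885]
```

The pack sits level with its top at 115.0 mm, which puts the underside at 15 mm. The pad stands about 5 mm proud, so the tab is fully out under the catch. I'll hand the job in.

Run:
```python
from h import *
print(workorder.finish_job())
```

```text
the job is handed in; nothing more can be done
None
```

The pack is out of the blower and latched in the charger the same way round, with its tab over the catch. I handed the job in at about 19 s of the 54 s allowed.

- **Removal:** I squeezed the tab in gradually, up to 15 N before lifting and 17 N for the carry. The wrist read a small upward push at the start of the lift, so there was no tug, and then about 3 N, the pack's own weight.
- **Placing:** I lowered the pack by feel into the charger and released it with its underside at about 17–18 mm. I then pressed on top with the shut fingers, reaching at most about 16 N of the 40 N limit.
- **Last checks:** The pack is level with its top at 115.0 mm, down from 117.4 mm when loose, so its underside is at about 15 mm. The tab pad stands about 5 mm proud, which is fully out. The fingers were clear, and by eye the bystanders had not moved.
- **Gaps in the checks:** The overhead camera gave no height for the pack at the end; I did not look into why. The height rests on the wrist camera, the scene camera (115.1 mm) and the point where the pressing force vanished (about 115 mm). A first level check showed a tilt because it included the tab side; leaving that side out showed the top level.

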